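# Load the slab saw and feed it three turns

## Task

Set the rectangular stone blank down flat in the shallow pocket of the slab saw's carriage and let go of it. Then wind the carriage towards the blade with the hand crank, holding its handle lightly: turn it clockwise seen from above, first through its free play until you feel it take hold of the screw, and from that point on exactly three full turns. Do not force the crank, leave the other things where they are, and let go at the end.

Things in the scene. Friction and masses are not known exactly. Their poses are not given: they have to be found in the camera images.
- saw: Green bench slab saw, fixed. Base plate 270 x 320 x 20 mm. Origin on the table, midway between gear housing and carriage; z up. Gear housing (100 x 100 mm, top at 90 mm) on its -y side, the crank on top, its vertical axis at x 0, y -90 mm. Carriage on its +y side. Parked blade in its guard and motor stand at x 80 to 190, y -30 to 125, up to 131 mm high.
- carriage: Aluminium carriage with a shallow pocket, open above: 46 mm along x, 66 mm along y, 10 mm deep, rim 8 mm thick. Origin: centre of the pocket's floor, 44 mm above the table; axes parallel to the saw's. It starts at y 50 mm in the saw's frame; the screw moves it along +y, 2 mm per loaded turn: too little to count by. It cannot be pushed.
- crank: Hand crank, vertical axis, goes round without end. Origin on the axis, at the arm's underside, 99 mm above the table; x points along the arm to the handle; z up. Hub top 15 mm above the origin. Turned clockwise seen from above it is loose for an unknown 1 to 4.8 rad (0.5 N at the handle), then takes hold of the screw (7 to 10 N moving, 3 to 6 N on stopping). It stays where it is left.
- handle_mid (a point): Middle of the crank's handle: upright black cylinder, 22 mm across, 45 mm high, spinning freely on its pin, so the gripper need not turn with it; 55 mm from the crank's axis, 11 to 56 mm above the crank's origin. Thin sleeve: grip it with 15 to 25 N, it is forced at 80 N (both fingers together). Turned back, the crank is loose again over up to 5.4 rad. No dial shows the turns.
- blank: The stone blank: plain grey-green rectangular block, 40 mm along its x, 60 mm along its y, 40 mm high, about 0.28 kg, lying loose on the table. Origin at the centre of its underside. Either way round fits the pocket (3 mm play on each side).
- egg_stone: Bystander: egg-shaped stone standing upright, 62 mm across, 72 mm high. Origin under its centre.
- disc_stone: Bystander: round flat stone, 72 mm across, 24 mm high. Origin under its centre.
- wax_tin: Bystander: round tin, 84 mm across, 75 mm high.
- brush: Bystander: hand brush lying in front of the saw.
- wrench: Bystander: wrench lying left of the saw.
- jar: Bystander: brown glass jar, 60 mm across, 85 mm high.
- felt_wheel: Bystander: grey felt polishing wheel lying flat, 90 mm across, 18 mm high.
Not all that is in view belongs to the job. What is shaped like the blank but red or yellow is not meant.

How it is judged:
By the outcome, as a careful person would: the job done as asked, in the order asked, and still so for the second after the job is handed in, with the robot touching nothing.
It also fails if it takes over 72 s, if anything falls off the work surface, if the arm or the gripper's body presses on something with over 40 N, if the wrist force passes 120 N, or if a joint passes its speed limit or range.

## Robot

A 6-joint arm with a two-finger parallel gripper is mounted at the origin on the work surface. World frame = base frame: x ahead of the robot, y to its left, z up, the work surface at z = 0. Lengths are in mm, angles in rad, forces in N, time in s.
With the tool pointing down it reaches from about 250 to 775 mm from the base axis. Payload 4 kg.
Tool frame: the origin (TCP) lies at the centre of the arm's flange, where the gripper is bolted on; the fingertips stand robot.tip_extent ahead of it and the grasp point (between the pads) lies 180 mm ahead of it (robot.tip_extent is the distance from the TCP to the fingertips, in mm); z points along the fingers, y is the line along which they close (so a half turn about z gives the same grasp; the last joint's range is limited). The gripper opens to 94 mm and grips with 3 to 60 N. Pads are 16 mm wide; open, the fingers measure 119 mm over their backs; the gripper's body (75 mm by 177 mm) begins 78 mm behind the grasp point.
Start: joints at [-1.433, 0.087, 1.371, -0, 1.684, -0.103], TCP at [131.157, -534.133, 404.706] pointing down, gripper open.
Joint ranges: [-3.1, 3.1], [-0.76, 2.03], [0.27, 2.55], [-1.08, 4.22], [0.17, 2.65], [-2.57, 2.57]. Speed limits (rad/s): [2.79, 2.79, 3.14, 3.14, 3.14, 3.14].

## Interface

Orientations are given as a unit quaternion [x, y, z, w].
In Python, from station import robot gives the robot as it stands.
- The arm moves only by the shell command python3 -m creep 'ROWS' [FORCE]. ROWS is JSON, one flat list of numbers, 7 for each row, row after row: the closure, from -1 (fully open) to 1 (shut), then the shift along the tool's x, y, z scaled (see below), then the turn, a rotation vector about the tool's x, y, z scaled (see below). In form: [grip, tx, ty, tz, ax, ay, az, grip, tx, ty, tz, ax, ay, az, ...]. A call has 1 to 5 rows; each row is the pose to reach, as a shift and turn from the pose commanded when the call began, along the tool's axes at that moment, turning the shorter way round; what a row does not reach only later rows make up. The controller multiplies each number of a shift by 0.8 m and each number of a turn by 360 degrees. A row lasts 1/10 s, in which the tool goes at most 50 mm and 8.59 degrees, less where a joint would pass 70% of its speed; a pose out of reach is approached as far as the arm can. A call with a number of a shift or a turn outside -1 to 1 is refused whole. A call with a gripper value outside its range is refused whole. The fingers move at their own pace and stop on an object; FORCE is the grip in N (left out, the last holds). Time passes only in rows, so rows that repeat a pose let the fingers close. It gives the time, the measured TCP pose, the force, the opening and the grip force at its end, in the units of the state.
- robot.get_state(): the state, without advancing time (a new reading comes with each control period).
- robot.grab_frame(name): name is "side" or "top"; returns the picture (420x560x3 uint8, red, green, blue); there is no depth.
- robot.get_calibration(name): a dict with "vertical_fov" (degrees; the focal length in pixels is half the picture's height over the tangent of half this angle, whatever the lens; pixels are square), "cx", "cy" (the principal point, pixels), "distortion" ([k1, k2, p1, p2, k3] as OpenCV has them; the pictures are not rectified), "R" (3x3) and "t" (3): a world point X has camera coordinates R X + t. Camera axes: x right, y down, z forward; pixel columns grow to the right and rows downward; lengths in mm; the calibration is good to about 2 mm. A picture is of the moment at which its call begins. get_calibration takes no time and is no camera call.
- robot.sign_off(): hands the job in; it is judged then, once.
The state is a dict: "time_s": time; "joints": joint angles; "dq": joint speeds; "tau": joint torques, N m; "eef_pos": TCP position; "eef_rot": TCP orientation; "ft_force": force on the tool from outside, world axes, zero at the start; "torque": the same for the moment, N m; "width": opening from 0.0 (shut) to 1.0 (fully open); "finger_force": force on a finger pad.
Only numpy, scipy, OpenCV 4.12 (cv2) and the standard library are available. Lean on these libraries where they do the work, as an engineer would, in place of code of your own. Each camera call takes 0.05 s, during which the arm holds its last target. There are 200 camera calls.

## Working session

There is one attempt and no reset: what is moved stays moved. The work goes in short steps, Python scripts to look and compute and a shell command to move; the robot and the scene stay as the last step left them, time stands still between calls to the robot, and variables do not carry over. Pictures are saved under pics/ and viewed, at most 11 in all, crops included, and the job is handed in when it is done.

```bash
mkdir -p pics; ls
python3 - <<'E'
from station import robot
import cv2,numpy as np
for n in("side","top"):
    f=robot.grab_frame(n); cv2.imwrite(f"pics/{n}0.png",f[:,:,::-1]); c=robot.get_calibration(n)
    print(n,c["vertical_fov"],c["cx"],c["cy"],c["distortion"],np.round(c["R"],3).tolist(),np.round(c["t"],1))
s=robot.get_state();print(s, robot.tip_extent)
E
```

```text
pics
side 49.96688286857904 274.07840951011013 209.37301855858243 [-0.09505295  0.          0.          0.          0.        ] [[-0.741, -0.672, -0.014], [-0.508, 0.574, -0.642], [0.439, -0.469, -0.766]] [ 385.2  322.5 1375.6]
top 47.37170823034099 275.8203642935443 212.7052001280231 [-0.14315408  0.          0.          0.          0.        ] [[-0.026, -1.0, 0.014], [-0.998, 0.025, -0.058], [0.057, -0.015, -0.998]] [  20.  517. 1327.]
{'time_s': 0.1, 'joints': array([-1.43309779e+00,  8.79002843e-02,  1.37210048e+00, -1.00534018e-05,
        1.68354821e+00, -1.03099140e-01]), 'dq': array([-0.00019813, -0.00100207, -0.00400933,  0.00071914,  0.00164502,
       -0.00083351]), 'tau': array([ 2.15696295e-03, -3.41251624e+01, -3.03302336e+01,  7.20179407e-02,
        3.03737854e-02, -1.00689392e-04]), 'eef_pos': array([ 131.14466975, -534.04347751,  403.61165985]), 'eef_rot': array([ 9.92760404e-01,  1.20107552e-01, -2.19156152e-05, -9.77927314e-04]), 'ft_force': array([ 0.1975539 , -0.29055616, -0.71051069]), 'torque': array([-0.00412527,  0.02165629, -0.03128191]), 'finger_force': 0.0, 'width': 0.9971179323343178} 199.2
```

View pics/side0.png

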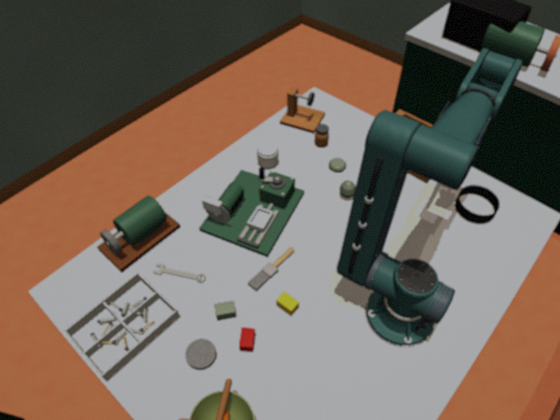

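View pics/top0.png

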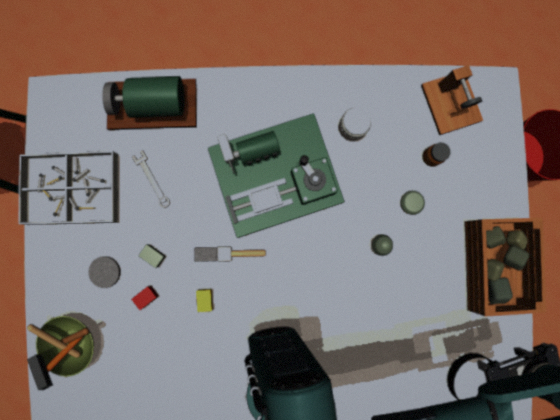

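Blank candidates (top view): grey-green (152,256), red (145,297), yellow (205,300). The grey-green one fits the description; red and yellow are excluded. The saw is at about (275,175). I'll confirm with an enlarged crop and measure.

```bash
cat > h.py <<'E'
from station import robot
import cv2,numpy as np
def cam(n):
    c=robot.get_calibration(n); f=210/np.tan(np.radians(c["vertical_fov"]/2))
    return np.array([[f,0,c["cx"]],[0,f,c["cy"]],[0,0,1]]),np.array(c["distortion"],float),np.array(c["R"]),np.array(c["t"],float)
def cast(n,p,z):
    K,d,R,t=cam(n); q=cv2.undistortPoints(np.array(p,float).reshape(-1,1,2),K,d)[:,0]
    v=np.c_[q,np.ones(len(q))]@R; o=-R.T@t
    return o+v*((z-o[2])/v[:,2])[:,None]
def proj(n,X):
    K,d,R,t=cam(n); return cv2.projectPoints(np.array(X,float).reshape(-1,1,3),cv2.Rodrigues(R)[0],t,K,d)[0][:,0]
def grab(n,name=None):
    f=robot.grab_frame(n)[:,:,::-1].copy()
    if name: cv2.imwrite(f"pics/{name}.png",f)
    return f
E
python3 - <<'E'
from h import *
T=cv2.imread("pics/top0.png");S=cv2.imread("pics/side0.png")
a=cv2.resize(T[100:250,195:355],None,fx=2.5,fy=2.5,interpolation=2)
b=cv2.resize(S[165:255,190:312],(400,295),interpolation=2)
c=cv2.resize(T[235:320,120:230],(400,309),interpolation=2)
o=np.zeros((600,800,3),np.uint8);o[:375,:400]=a;o[:295,400:]=b;o[295:600,400:]=c[:305]
o[380:600,:400]=cv2.resize(S[285:335,195:286],(400,220),interpolation=2)
cv2.imwrite("pics/crop1.png",o)
for n,I,r in(("top",T,(235,275,130,175)),("side",S,(295,325,208,245))):
    y0,y1,x0,x1=r;p=I[y0:y1,x0:x1].astype(int)
    print(n,p[ (y1-y0)//2,(x1-x0)//2])
    hsv=cv2.cvtColor(I[y0:y1,x0:x1],cv2.COLOR_BGR2HSV);print(hsv[(y1-y0)//2,::4].tolist())
# base plate of saw: green saturated
hsv=cv2.cvtColor(T,cv2.COLOR_BGR2HSV);m=cv2.inRange(hsv,(50,90,30),(95,255,255));m[:, :200]=0;m[:,350:]=0;m[:105]=0;m[245:]=0
k=max(cv2.findContours(m,0,1)[0],key=cv2.contourArea);h=cv2.convexHull(k)
W=cast("top",h[:,0],20)[:,:2].astype(np.float32);print(cv2.minAreaRect(W),cv2.boxPoints(cv2.minAreaRect(W)), cv2.boxPoints(cv2.minAreaRect(h)))
E
```

```text
top [129 151 140]
[[106, 23, 168], [109, 24, 169], [90, 14, 146], [45, 39, 143], [44, 43, 149], [45, 40, 152], [45, 39, 155], [44, 39, 158], [49, 40, 70], [108, 10, 133], [107, 21, 168], [108, 20, 166]]
side [113 137 128]
[[120, 4, 172], [120, 4, 173], [40, 41, 138], [40, 42, 135], [40, 45, 137], [41, 44, 139], [41, 47, 137], [0, 5, 155], [113, 6, 172], [113, 6, 172]]
((687.0629272460938, 50.05331039428711), (24.314781188964844, 117.56707763671875), 15.497418403625488) [[659.64087   103.45124  ]
 [691.0542     -9.8414   ]
 [714.485      -3.3446198]
 [683.07166   109.94802  ]] [[237.73396 154.77982]
 [277.64224 142.80734]
 [280.0918  150.97247]
 [240.1835  162.94495]]
```

View pics/crop1.png

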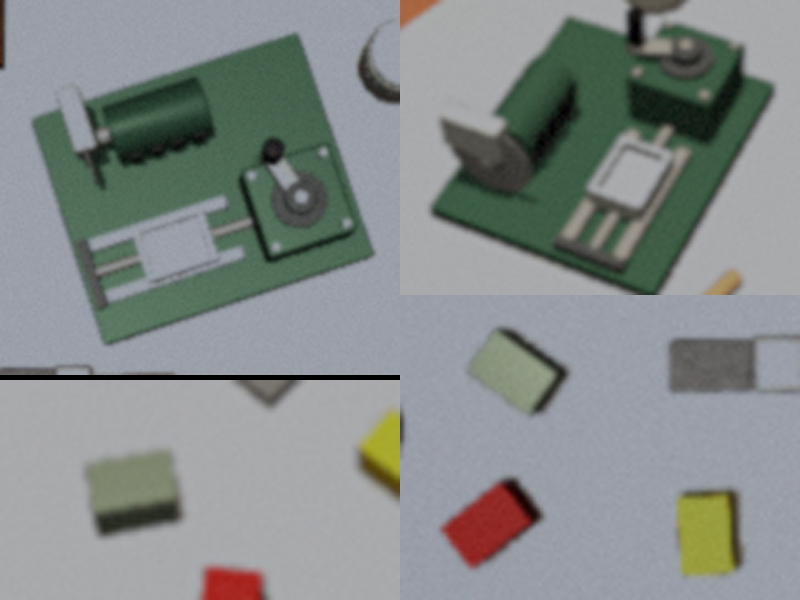

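The crop confirms the grey-green block at top (152,256) / side (226,310) as the blank. Crank hub is at about top (315,179), its handle at (304,160), and the pocket at about (265,198).

Run:
```python
from h import *
T=cv2.imread("pics/top0.png");S=cv2.imread("pics/side0.png")
def rect(n,I,box,lo,hi,z,size=None):
    x0,x1,y0,y1=box;m=np.zeros(I.shape[:2],np.uint8)
    m[y0:y1,x0:x1]=cv2.inRange(cv2.cvtColor(I,cv2.COLOR_BGR2HSV),lo,hi)[y0:y1,x0:x1]
    k=max(cv2.findContours(m,0,1)[0],key=cv2.contourArea)
    W=cast(n,cv2.convexHull(k)[:,0],z)[:,:2].astype(np.float32);return cv2.minAreaRect(W),cv2.boxPoints(cv2.minAreaRect(W)).round(1).tolist()
hs=cv2.cvtColor(T,cv2.COLOR_BGR2HSV);print(hs[140,285],hs[225,245],hs[120,300])
print("plate top",rect("top",T,(200,352,105,245),(50,60,30),(95,255,255),20))
print("plate side",rect("side",S,(195,312,165,255),(50,60,15),(95,255,255),20))
c=np.array([[297,35],[33,118],[107,344],[374,253]])/2.5+[195,100]
C=cast("top",c,20);print("manual",C.round(1).tolist(),C.mean(0))
e=C[0]+C[3]-C[1]-C[2];print("yaw of -y",np.degrees(np.arctan2(e[1],e[0])));e=C[0]+C[1]-C[2]-C[3];print("yaw x",np.degrees(np.arctan2(e[1],e[0])))
c=np.array([[572,16],[772,88],[640-400+400,293],[432,212]],float);c=(c-[400,0])/[400/122,295/90]+[190,165]
C=cast("side",c,20);print("side manual",C.round(1).tolist())
print("hub",cast("top",[[195+300/2.5,100+198/2.5]],114),cast("side",[[190+287/3.28,165+50/3.28]],114))
print("handle top",cast("top",[[195+272/2.5,100+150/2.5]],155),cast("side",[[190+235/3.28,165+12/3.28]],155))
print("rim",cast("top",np.array([[134,230],[207,210],[219,262],[147,282]])/2.5+[195,100],54).round(1).tolist())
# blank
for n,I,b in(("top",T,(130,178,238,275)),("side",S,(205,245,298,325))):
  for v in(95,115,125): print("blank",n,v,rect(n,I,b,(30,28,v),(60,120,255),40))
```

```text
[ 70  73 101] [ 68  68 120] [ 69  83 101]
plate top (((625.1896362304688, 4.864227294921875), (264.395263671875, 314.1984558105469), 17.007261276245117), [[452.79998779296875, 116.4000015258789], [544.7000122070312, -184.0], [797.5999755859375, -106.69999694824219], [705.7000122070312, 193.8000030517578]])
plate side (((624.9959106445312, -12.199951171875), (267.7026062011719, 358.4998779296875), 17.15961265563965), [[444.20001220703125, 119.5999984741211], [550.0, -223.0], [805.7999877929688, -144.0], [700.0, 198.60000610351562]])
manual [[795.9, -108.6, 20.0], [707.1, 193.0, 20.0], [450.3, 114.5, 20.0], [544.5, -187.1, 20.0]] [624.4477961    2.96881457  20.        ]
yaw of -y -73.11947087271041
yaw x 17.179781075037372
side manual [[787.3, -111.3, 20.0], [534.9, -179.9, 20.0], [455.2, 125.1, 20.0], [692.0, 197.0, 20.0]]
hub [[596.73916401 -96.26185519 114.        ]] [[586.77977143 -93.97476179 114.        ]]
handle top [[641.2023825 -65.3309024 155.       ]] [[639.11781568 -70.00885933 155.        ]]
rim [[573.5, 80.2, 54.0], [593.5, -0.0, 54.0], [536.2, -11.6, 54.0], [516.3, 67.3,
[... 865 characters left out ...]
036376953, 37.353721618652344), 53.969791412353516), [[367.6000061035156, 343.0], [397.79998779296875, 321.0], [431.1000061035156, 366.70001220703125], [400.79998779296875, 388.70001220703125]])
blank side 115 (((400.1716003417969, 354.24566650390625), (56.46656036376953, 35.30576705932617), 53.969791412353516), [[369.29998779296875, 341.79998779296875], [397.79998779296875, 321.0], [431.1000061035156, 366.70001220703125], [402.5, 387.5]])
blank side 125 (((400.4227600097656, 354.06298828125), (56.46656036376953, 34.68464279174805), 53.969791412353516), [[369.79998779296875, 341.3999938964844], [397.79998779296875, 321.0], [431.1000061035156, 366.70001220703125], [403.0, 387.1000061035156]])
```

```bash
cat >> h.py <<'E'
from scipy.spatial.transform import Rotation as Ro
def need(x,y,z,yaw):
    "scaled shift/turn from measured pose to TCP (x,y,z), tool down, tool-x at world yaw deg"
    s=robot.get_state();R=Ro.from_quat(s["eef_rot"])
    G=Ro.from_matrix(np.c_[[np.cos(np.radians(yaw)),np.sin(np.radians(yaw)),0],[np.sin(np.radians(yaw)),-np.cos(np.radians(yaw)),0],[0,0,-1]])
    d=R.inv().apply(np.array([x,y,z])-s["eef_pos"])
    print("t",s["time_s"],"pos",s["eef_pos"].round(1),"need",(d/800).round(4),(np.degrees((R.inv()*G).as_rotvec())/360).round(4),"dist",np.linalg.norm(d).round(1),"w",round(s["width"],3),"ff",round(s["finger_force"],1),"F",s["ft_force"].round(1))
E
python3 -m creep '[-1,0.23,-0.204,0,0,0,0,-1,0.23,-0.204,0,0,0,0,-1,0.23,-0.204,0,0,0,0,-1,0.23,-0.204,0,0,0,0,-1,0.23,-0.204,0,0,0,0]' 20
python3 -m creep '[-1,0.23,-0.204,0,0,0,0,-1,0.23,-0.204,0,0,0,0,-1,0.23,-0.204,0,0,0,0,-1,0.23,-0.204,0,0,0,0,-1,0.23,-0.204,0,0,0,0]'
python3 -c "
from h import *
need(403,355,380,53.5)"
```

```text
time_s: 0.6
eef_pos: [271.6, -329.8, 404.2]
eef_rot: [0.993, 0.12, 0.0, -0.0]
ft_force: [1.0, -0.2, -0.9]
width: 1.001
finger_force: 0.0
time_s: 1.1
eef_pos: [411.3, -127.2, 404.4]
eef_rot: [0.993, 0.12, -0.0, -0.0]
ft_force: [0.2, -0.9, 0.1]
width: 0.997
finger_force: 0.0
t 1.1 pos [ 411.3 -127.2  404.4] need [ 0.134  -0.5877  0.0305] [-0.      0.     -0.1102] dist 482.9 w 0.997 ff 0.0 F [ 0.2 -0.9  0.1]
```

```bash
python3 -m creep '[-1,0.067,-0.294,0,0,0,0,-1,0.067,-0.294,0,0,0,0,-1,0.067,-0.294,0,0,0,0,-1,0.067,-0.294,0,0,0,0,-1,0.067,-0.294,0,0,0,0]' >/dev/null
python3 -m creep '[-1,0.067,-0.294,0.05,0,0,-0.022,-1,0.067,-0.294,0.05,0,0,-0.044,-1,0.067,-0.294,0.05,0,0,-0.066,-1,0.067,-0.294,0.05,0,0,-0.088,-1,0.067,-0.294,0.05,0,0,-0.11]'
python3 -m creep '[-1,0,0,0.1,0,0,0,-1,0,0,0.1,0,0,0,-1,0,0,0.1,0,0,0]'
python3 - <<'E'
from h import *
need(403,355,273,53.5)
T=grab("top","t1");S=grab("side","s1")
o=np.zeros((300,800,3),np.uint8)
for i,(n,I) in enumerate((("top",T),("side",S))):
    s=robot.get_state();u,v=proj(n,[s["eef_pos"]-[0,0,199]])[0];u,v=int(u),int(v);print(n,u,v)
    o[:,400*i:400*i+400]=cv2.resize(I[v-45:v+45,u-60:u+60],(400,300),interpolation=2)
cv2.imwrite("pics/crop2.png",o)
E
```

```text
time_s: 2.1
eef_pos: [401.8, 355.3, 363.5]
eef_rot: [0.892, 0.452, -0.001, 0.0]
ft_force: [0.9, 0.6, 0.4]
width: 0.999
finger_force: 0.0
time_s: 2.4
eef_pos: [400.8, 352.3, 278.3]
eef_rot: [0.893, 0.45, -0.006, 0.001]
ft_force: [-0.7, -0.2, -0.5]
width: 1.0
finger_force: 0.0
t 2.4 pos [400.8 352.3 278.3] need [0.0044 0.0003 0.0066] [-0.0006  0.002  -0.0001] dist 6.4 w 1.0 ff 0.0 F [-0.7 -0.2 -0.5]
top 147 257
side 222 299
```

View pics/crop2.png

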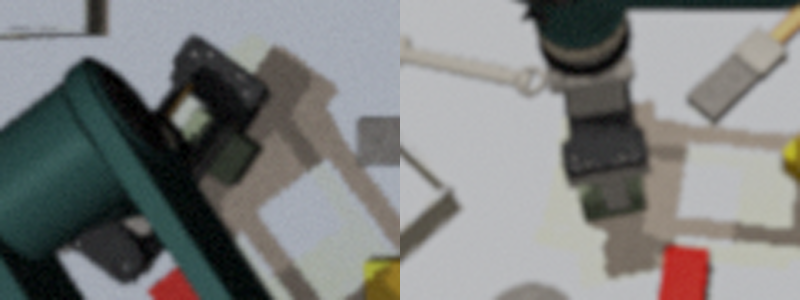

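The side view shows the open gripper straight above the blank (crop 613,190); descending with the tips to 14 mm above the table and gripping.

```bash
python3 -m creep '[-1,0.003,0,0.04,0,0,0,-1,0.003,0,0.08,0,0,0,-1,0.003,0,0.08,0,0,0]' 
python3 -c "
from h import *
need(403,355,213,53.5)"
```

```text
time_s: 2.8
eef_pos: [403.6, 354.0, 218.9]
eef_rot: [0.894, 0.449, -0.002, 0.0]
ft_force: [-0.3, 0.0, -0.7]
width: 1.001
finger_force: 0.0
t 2.8 pos [403.6 354.  218.9] need [ 0.0006 -0.0013  0.0074] [-0.0002  0.0007 -0.0004] dist 6.0 w 1.001 ff 0.0 F [-0.3  0.  -0.7]
```

```bash
python3 -m creep '[-1,0,0,0.005,0,0,0,-1,0,0,0.005,0,0,0,0.4,0,0,0.005,0,0,0,0.4,0,0,0.005,0,0,0,0.4,0,0,0.005,0,0,0]' 25
python3 -m creep '[0.4,0,0,0,0,0,0,0.4,0,0,0,0,0,0,0.4,0,0,0,0,0,0,0.4,0,0,0,0,0,0]' 25
python3 -c "
from h import *
need(403,355,213,53.5)"
```

```text
time_s: 3.3
eef_pos: [404.3, 355.1, 217.6]
eef_rot: [0.893, 0.449, 0.001, -0.0]
ft_force: [0.1, -0.5, -0.3]
width: 0.781
finger_force: 0.0
time_s: 3.7
eef_pos: [403.9, 355.0, 216.5]
eef_rot: [0.893, 0.449, -0.0, -0.0]
ft_force: [-1.0, 1.4, -0.3]
width: 0.443
finger_force: 0.8
t 3.7 pos [403.9 355.  216.5] need [-0.0007 -0.0009  0.0044] [-0.0001  0.     -0.0003] dist 3.7 w 0.443 ff 0.8 F [-1.   1.4 -0.3]
```

```bash
python3 -m creep '[0.8,0,0,0,0,0,0,0.8,0,0,0,0,0,0,0.8,0,0,0,0,0,0]' 30
python3 -m creep '[0.8,0,0,-0.04,0,0,0,0.8,0,0,-0.08,0,0,0,0.8,0,0,-0.12,0,0,0,0.8,0,0,-0.16,0,0,0,0.8,0,0,-0.16,0,0,0]' 30
python3 -m creep '[0.8,0,0,0,0,0,0,0.8,0,0,0,0,0,0]' 30
python3 - <<'E'
from h import *
need(403,355,340,53.5)
T=grab("top","t2");S=grab("side","s2")
o=np.zeros((300,800,3),np.uint8)
for i,(n,I) in enumerate((("top",T),("side",S))):
    s=robot.get_state();u,v=proj(n,[s["eef_pos"]-[0,0,210]])[0];u,v=int(u),int(v);print(n,u,v)
    o[:,400*i:400*i+400]=cv2.resize(I[v-45:v+45,u-60:u+60],(400,300),interpolation=2)
cv2.imwrite("pics/crop3.png",o)
E
```

```text
time_s: 4.0
eef_pos: [403.9, 355.1, 216.5]
eef_rot: [0.893, 0.449, -0.0, -0.0]
ft_force: [-1.2, 1.9, -0.8]
width: 0.422
finger_force: 30.0
time_s: 4.5
eef_pos: [405.0, 355.4, 349.5]
eef_rot: [0.893, 0.449, 0.005, -0.0]
ft_force: [0.2, 1.0, -3.4]
width: 0.422
finger_force: 30.0
time_s: 4.7
eef_pos: [403.6, 354.5, 341.5]
eef_rot: [0.893, 0.449, -0.003, 0.001]
ft_force: [-0.2, -0.3, -3.1]
width: 0.423
finger_force: 30.0
t 4.7 pos [403.6 354.5 341.5] need [ 0.     -0.001   0.0019] [-0.0002  0.0008 -0.0003] dist 1.7 w 0.423 ff 30.0 F [-0.2 -0.3 -3.1]
top 142 257
side 220 291
```

View pics/crop3.png

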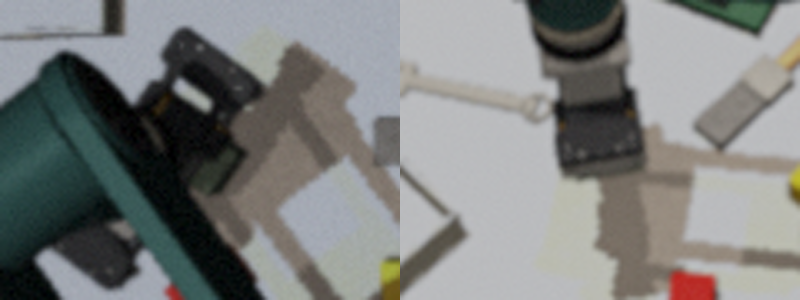

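```bash
python3 -m creep '[0.8,-0.026,0.049,0,0,0,0,0.8,-0.061,0.115,0,0,0,0,0.8,-0.104,0.195,0,0,0,0,0.8,-0.14,0.26,0,0,0,0,0.8,-0.156,0.293,0,0,0,0]' 30 >/dev/null
python3 -m creep '[0.8,-0.03,0.055,0,0,0,-0.02,0.8,-0.052,0.098,0,0,0,-0.04,0.8,-0.052,0.098,0,0,0,-0.06,0.8,-0.052,0.098,0,0,0,-0.08,0.8,-0.052,0.098,0,0,0,-0.1]' 30 >/dev/null
python3 -m creep '[0.8,0,0,0,0,0,-0.02,0.8,0,0,0,0,0,-0.04,0.8,0,0,0,0,0,-0.049,0.8,0,0,0,0,0,-0.049,0.8,0,0,0,0,0,-0.049]' 30
python3 - <<'E'
from h import *
need(556,35,340,107.2)
T=grab("top","t3");S=grab("side","s3")
o=np.zeros((300,800,3),np.uint8)
for i,(n,I) in enumerate((("top",T),("side",S))):
    s=robot.get_state();u,v=proj(n,[s["eef_pos"]-[0,0,210]])[0];u,v=int(u),int(v);print(n,u,v)
    o[:,400*i:400*i+400]=cv2.resize(I[v-45:v+45,u-60:u+60],(400,300),interpolation=2)
cv2.imwrite("pics/crop4.png",o)
E
```

```text
time_s: 6.3
eef_pos: [546.6, 53.9, 343.4]
eef_rot: [0.595, 0.804, -0.001, -0.001]
ft_force: [0.2, -0.4, -3.8]
width: 0.418
finger_force: 30.0
t 6.3 pos [546.6  53.9 343.4] need [-0.026   0.0044  0.0042] [-0.0003 -0.0001 -0.0007] dist 21.3 w 0.418 ff 30.0 F [ 0.2 -0.4 -3.8]
top 257 199
side 256 206
```

View pics/crop4.png

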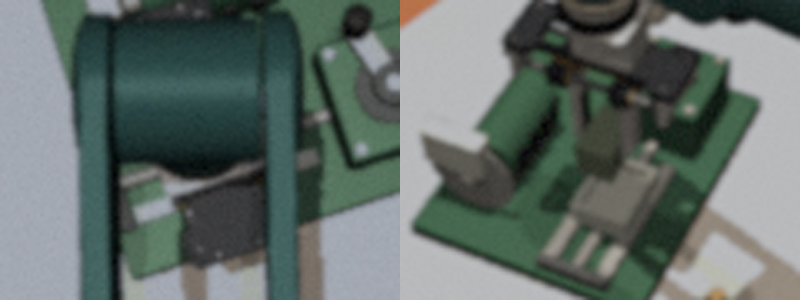

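Run:
```python
from h import *
S=cv2.imread("pics/s3.png");s=robot.get_state();p=s["eef_pos"];a=np.radians(17.2);ex=np.array([np.cos(a),np.sin(a),0]);ey=np.array([-np.sin(a),np.cos(a),0]);ez=np.array([0,0,1.])
def box(c,hx,hy,z):return [c+sx*hx*ex+sy*hy*ey+z*ez for sx,sy in((-1,-1),(1,-1),(1,1),(-1,1))]
b0=np.array([p[0],p[1],p[2]-216.5])
x0,y0,f=230,180,10
I=cv2.resize(S[y0:y0+60,x0:x0+80],None,fx=f,fy=f,interpolation=cv2.INTER_CUBIC)
I=cv2.convertScaleAbs(I,alpha=1.5)
def dr(P,col):
    q=((proj("side",P)-[x0,y0]+.5)*f).astype(int);cv2.polylines(I,[q.reshape(-1,1,2)],True,col,1)
dr(box(b0,20,30,0),(0,0,255));dr(box(b0,20,30,40),(0,255,255))
c=np.array([556,35,0.]);dr(box(c,31,41,54),(255,0,0));dr(box(c,23,33,54),(255,0,255))
cv2.imwrite("pics/ov.png",I)
```

```text
(no output)
```

View pics/ov.png

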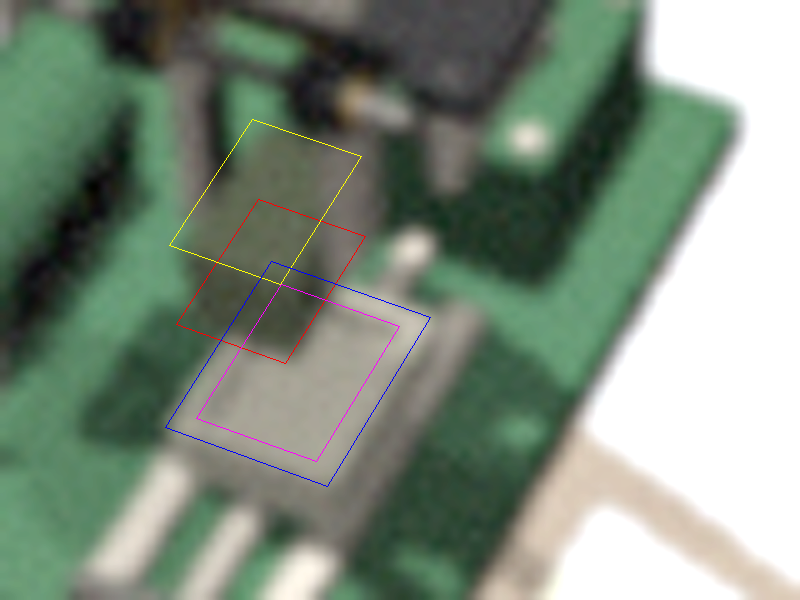

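The side overlay shows the held block at (190–330, 130–350 in the 10x crop) and the carriage, both slightly right of their predicted outlines. I'll quantify both.

Run:
```python
from h import *
S=cv2.imread("pics/s3.png");S0=cv2.imread("pics/side0.png");T0=cv2.imread("pics/top0.png")
h=cv2.cvtColor(S,cv2.COLOR_BGR2HSV)
for v in range(196,217): print(v,' '.join(f"{a}/{b}/{c}" for a,b,c in h[v,244:270]))
a=np.radians(17.2);ex=np.array([np.cos(a),np.sin(a),0]);ey=np.array([-np.sin(a),np.cos(a),0])
o=np.zeros((600,800,3),np.uint8);c=np.array([556,35,0.])
for i,(n,I) in enumerate((("side",S0),("top",T0))):
    u,v=proj(n,[c+[0,0,54]])[0].astype(int);x0,y0,f=u-20,v-30,10
    z=cv2.resize(I[y0:y0+60,x0:x0+40],None,fx=f,fy=f,interpolation=2)
    for hx,hy,col in((31,41,(255,0,0)),(23,33,(255,0,255))):
        q=((proj(n,[c+sx*hx*ex+sy*hy*ey+[0,0,54] for sx,sy in((-1,-1),(1,-1),(1,1),(-1,1))])-[x0,y0]+.5)*f).astype(int)
        cv2.polylines(z,[q.reshape(-1,1,2)],True,col,1)
    o[:,400*i:400*i+400]=z;print(n,x0,y0)
cv2.imwrite("pics/ov2.png",o)
```

```text
196 69/92/86 69/88/102 66/74/103 59/52/98 43/22/83 10/30/76 13/29/61 30/21/36 60/35/29 51/58/57 51/47/70 44/59/73 41/57/71 42/47/71 43/50/71 44/55/69 46/52/73 38/30/68 20/31/74 21/24/75 17/29/78 15/28/72 15/31/65 42/22/57 60/46/44 62/83/40
197 68/85/81 69/85/96 68/78/98 63/47/97 37/27/86 26/23/76 17/28/63 10/21/37 39/48/37 46/52/54 43/53/68 38/55/70 39/47/71 38/47/65 41/51/70 40/57/67 43/52/69 40/33/69 21/35/73 19/27/76 17/23/78 15/28/74 19/30/67 30/19/54 47/41/44 73/83/37
198 65/84/73 69/88/90 66/74/100 63/55/98 48/29/87 15/26/80 10/25/61 30/23/45 38/52/54 45/46/66 42/56/68 42/48/69 43/43/71 44/55/70 41/50/72 44/55/70 42/53/72 33/41/69 23/27/76 15/19/79 17/29/78 13/30/76 15/28/72 30/33/54 67/52/44 68/78/39
199 69/94/65 70/89/83 67/77/99 63/52/98 49/32/88 21/23/76 26/28/64 41/37/55 38/46/61 42/55/69 43/50/71 42/47/70 40/53/72 39/51/70 42/56/68 40/56/68 39/52/69 38/40/70 34/24/75 17/24/75 23/30/77 17/24/74 11/30/68 36/24/54 53/44/46 58/92/36
200 68/83/68 68/83/89 70/80/99 69/63/97 55/35/88 33/30/76 30/23/67 39/41/62 38/44/64 43/58/70 41/52/69 43/61/67 42/48/69 38/46/67 43/52/69 42/54/
[... 3326 characters left out ...]
 39/29/87 25/33/93 25/33/84 26/30/69 34/31/66 37/36/63 43/50/61 37/37/62 26/26/79 27/25/101 22/26/109 25/25/110 27/26/109 19/25/112 23/27/114 23/28/117 27/24/119 25/27/122
215 70/99/54 68/87/56 69/92/58 69/82/59 68/93/63 65/85/57 60/49/68 43/27/86 27/23/98 27/23/101 24/27/93 24/29/87 23/22/91 21/29/88 30/23/79 30/32/79 27/29/96 25/26/107 21/29/113 27/25/111 22/25/111 24/23/110 22/25/114 23/26/116 21/22/117 23/28/119
216 71/105/46 65/87/50 72/96/53 67/100/56 69/92/58 66/61/67 48/36/85 38/29/98 25/27/104 25/28/99 20/23/100 27/22/103 25/26/107 23/29/107 25/28/101 30/26/99 23/22/106 23/28/111 24/23/111 27/25/111 25/25/112 30/25/111 22/25/114 22/25/113 22/25/112 22/26/109
side 239 186
top 245 167
```

View pics/ov2.png

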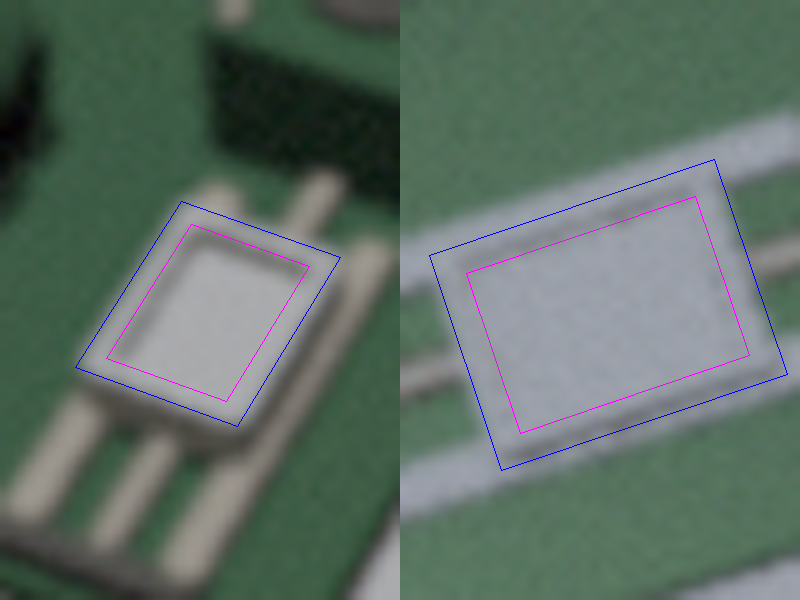

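```bash
python3 -c "
from h import *
need(558.5,36.5,279,107.1)"
```

```text
t 6.4 pos [546.7  53.9 343.9] need [-0.0251  0.0079  0.0812] [-0.0002 -0.     -0.0003] dist 68.3 w 0.424 ff 30.0 F [-0.1 -0.3 -3.3]
```

```bash
python3 -m creep '[0.8,-0.0125,0.004,0.03,0,0,0,0.8,-0.025,0.008,0.06,0,0,0,0.8,-0.025,0.008,0.081,0,0,0,0.8,-0.025,0.008,0.081,0,0,0,0.8,-0.025,0.008,0.081,0,0,0]' 30
python3 - <<'E'
from h import *
need(558.5,36.5,279,107.1)
S=grab("side","s4");T=grab("top","t4");s=robot.get_state();p=s["eef_pos"];a=np.radians(17.1);ex=np.array([np.cos(a),np.sin(a),0]);ey=np.array([-np.sin(a),np.cos(a),0]);ez=np.array([0,0,1.])
def box(c,hx,hy,z):return [c+sx*hx*ex+sy*hy*ey+z*ez for sx,sy in((-1,-1),(1,-1),(1,1),(-1,1))]
b0=np.array([p[0],p[1],p[2]-216.5]);o=np.zeros((600,800,3),np.uint8)
c=np.array([558,36.,0])
for i,(n,I) in enumerate((("side",S),("top",T))):
    u,v=proj(n,[c+[0,0,54]])[0].astype(int);x0,y0,f=u-20,v-30,10
    z=cv2.resize(I[y0:y0+60,x0:x0+40],None,fx=f,fy=f,interpolation=2);z=cv2.convertScaleAbs(z,alpha=1.6)
    def dr(P,col): cv2.polylines(z,[((proj(n,P)-[x0,y0]+.5)*f).astype(int).reshape(-1,1,2)],True,col,1)
    dr(box(b0,20,30,0),(0,0,255));dr(box(c,31,41,54),(255,0,0))
    o[:,400*i:400*i+400]=z
cv2.imwrite("pics/ov3.png",o)
E
```

```text
time_s: 6.9
eef_pos: [558.7, 36.7, 279.9]
eef_rot: [0.595, 0.804, -0.0, -0.0]
ft_force: [1.0, 0.8, -2.7]
width: 0.426
finger_force: 30.0
t 6.9 pos [558.7  36.7 279.9] need [-0.0002 -0.0003  0.0011] [-0.0001 -0.     -0.0002] dist 0.9 w 0.426 ff 30.0 F [ 1.   0.8 -2.7]
```

View pics/ov3.png

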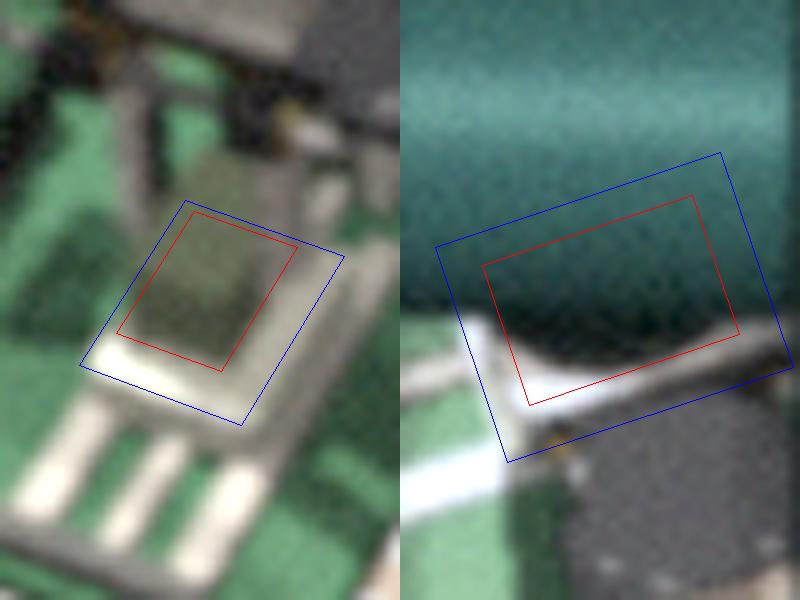

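The side view shows the block above the pocket, front bottom edge at crop (135,325)–(240,362) and rim front at (92,362)–(245,427); it looks somewhat towards the housing. I'll fit the edges at subpixel level.

Run:
```python
from h import *
S=cv2.imread("pics/s4.png");S0=cv2.imread("pics/side0.png")
c=np.array([558,36.,0]);a=np.radians(17.1);ex=np.array([np.cos(a),np.sin(a),0]);ey=np.array([-np.sin(a),np.cos(a),0]);ez=np.array([0,0,1.])
g=lambda I:cv2.GaussianBlur(cv2.resize(cv2.cvtColor(I,cv2.COLOR_BGR2GRAY),None,fx=4,fy=4,interpolation=cv2.INTER_CUBIC),(0,0),2).astype(float)
G,G0=g(S),g(S0)
# sample brightness profiles along world lines, offset s measured along dir d at height z
def prof(G,P0,d,rng,side=+1):
    P=[P0+s*d for s in rng];q=proj("side",P);q=(q+.5)*4-.5
    return cv2.remap(G.astype(np.float32),q[:,0].astype(np.float32).reshape(1,-1),q[:,1].astype(np.float32).reshape(1,-1),1)[0]
def edge(G,base,d,t,lat,rng,sgn):
    out=[]
    for l in lat:
        p=prof(G,base+l*t,d,rng);dd=np.gradient(p)*sgn;out.append(rng[np.argmax(dd)])
    return np.round(out,1)
p=robot.get_state()["eef_pos"];b=np.array([p[0],p[1],p[2]-216.5])
r=np.arange(15,45,.25)
print("block front edge saw-y from TCP (expect 30) z bottom",edge(G,b,ey,ex,[-14,-8,-2,4,10],r,+1))
r=np.arange(30,52,.25)
print("rim front outer (41) s0",edge(G0,c+54*ez,ey,ex,[-25,-15,-5,5,15,25],r,-1))
r=np.arange(-52,-30,.25)
print("rim back outer (-41)",edge(G0,c+54*ez,ey,ex,[-25,-12,12,25],r,+1))
r=np.arange(20,42,.25);print("rim +x outer (31)",edge(G0,c+54*ez,ex,ey,[-30,-15,0,15,30],r,-1))
r=np.arange(-42,-20,.25);print("rim -x outer (-31)",edge(G0,c+54*ez,ex,ey,[-30,-15,0,15,30],r,+1))
r=np.arange(8,32,.25);print("block +x bottom front vertical edges (20), 8mm up",edge(G,b+30*ey+8*ez,ex,ey,[-4],r,+1), "bl/-x", edge(G,b+27*ey+0*ez,ex,ey,[0],-r[::-1],-1))
print(prof(G,b+30*ey+10*ez,ex,np.arange(-36,36,3)).round())
print("prof front",prof(G,b,ey,np.arange(15,60,2)).round())
```

```text
block front edge saw-y from TCP (expect 30) z bottom [27.5 37.  36.2 37.8 35.2]
rim front outer (41) s0 [42.2 41.  42.  41.5 42.  40.8]
rim back outer (-41) [-44.2 -44.  -51.2 -46.8]
rim +x outer (31) [28.2 29.5 28.  28.2 29.8]
rim -x outer (-31) [-33.5 -35.8 -36.2 -36.  -36.8]
block +x bottom front vertical edges (20), 8mm up [13.5] bl/-x [-23.2]
[110. 108.  98.  82.  65.  56.  53.  55.  55.  54.  54.  55.  55.  55.
  53.  56.  66.  76.  82.  80.  74.  62.  52.  48.]
prof front [ 47.  47.  47.  50.  55.  62.  71.  82.  94. 107. 120. 134. 148. 159.
 164. 161. 150. 133. 114.  98.  89.  85.  83.]
```

Run:
```python
from h import *
F=np.mean([robot.grab_frame("side").astype(np.float32) for _ in range(8)],0)
np.save("f4.npy",F)
c=np.array([558,36.,0]);a=np.radians(17.1);ex=np.array([np.cos(a),np.sin(a),0]);ey=np.array([-np.sin(a),np.cos(a),0]);ez=np.array([0,0,1.])
def prof(F,P0,d,rng):
    q=proj("side",[P0+s*d for s in rng]).astype(np.float32)
    return cv2.remap(F,q[:,:1],q[:,1:],cv2.INTER_CUBIC)[:,0]
p=robot.get_state()["eef_pos"];b=np.array([p[0],p[1],p[2]-216.5]);print(p)
r=np.arange(12,50,2.)
for l in(-10,-4,2,8):
    v=prof(F,b+l*ex,ey,r);print(l,"R/G",' '.join(f"{s:.0f}:{x[0]/x[1]:.2f},{(x[2]/x[1]):.2f},{x[1]:.0f}" for s,x in zip(r,v)))
r=np.arange(-36,30,2.5)
for h in(6,14,22,30):
    v=prof(F,b+30*ey+h*ez,ex,r);print(h,' '.join(f"{s:.0f}:{x[0]/x[1]:.2f},{x[1]:.0f}" for s,x in zip(r,v)))
```

```text
[558.70633054  36.6788568  280.19021989]
-10 R/G 12:0.93,0.78,48 14:0.91,0.78,48 16:0.91,0.78,50 18:0.91,0.77,50 20:0.92,0.78,51 22:0.95,0.82,57 24:0.97,0.85,66 26:1.00,0.88,78 28:1.01,0.90,89 30:1.02,0.91,99 32:1.02,0.92,106 34:1.02,0.92,110 36:1.01,0.92,119 38:1.01,0.92,128 40:1.00,0.93,142 42:1.00,0.93,152 44:1.00,0.93,154 46:1.00,0.93,146 48:1.00,0.93,131
-4 R/G 12:0.92,0.78,51 14:0.93,0.79,51 16:0.94,0.81,50 18:0.94,0.81,50 20:0.94,0.82,53 22:0.94,0.82,58 24:0.97,0.85,68 26:0.99,0.88,78 28:1.01,0.90,90 30:1.02,0.91,99 32:1.02,0.92,104 34:1.01,0.92,116 36:1.01,0.92,127 38:1.00,0.93,143 40:1.00,0.93,156 42:1.00,0.93,165 44:1.00,0.93,165 46:1.00,0.93,155 48:1.00,0.92,135
2 R/G 12:0.92,0.78,50 14:0.91,0.76,50 16:0.90,0.76,50 18:0.90,0.78,51 20:0.92,0.80,52 22:0.95,0.83,58 24:0.98,0.86,66 26:1.01,0.88,77 28:1.02,0.90,89 30:1.02,0.91,98 32:1.02,0.92,109 34:1.01,0.92,118 36:1.00,0.93,134 38:1.00,0.93,152 40:1.00,0.93,165 42:1.00,0.93,172 44:0.99,0.93,168 46:0.99,0.93,153 48:1.00,0.93,134
8 R/G 12:0.92,0.80,50 14:0.91,0.80,49 16:0.90,0.79,49 18:0.91,0.79,50 20:0.93,0.81,53 22:0.94,0.82,
[... 757 characters left out ...]
.92,59 14:0.88,69 16:0.81,79 19:0.75,86 22:0.69,89 24:0.67,85 26:0.66,75 29:0.65,63
22 -36:1.02,109 -34:1.01,106 -31:1.01,93 -28:1.00,75 -26:0.97,60 -24:0.93,49 -21:0.90,47 -18:0.91,49 -16:0.92,50 -14:0.93,50 -11:0.94,51 -8:0.91,50 -6:0.91,50 -4:0.92,50 -1:0.90,49 2:0.90,50 4:0.94,50 6:0.94,49 9:0.90,51 12:0.87,56 14:0.79,65 16:0.72,75 19:0.69,80 22:0.66,76 24:0.65,65 26:0.65,57 29:0.65,53
30 -36:1.02,102 -34:1.02,89 -31:0.99,72 -28:0.96,53 -26:0.95,45 -24:0.94,45 -21:0.93,47 -18:0.94,50 -16:0.92,52 -14:0.91,51 -11:0.91,51 -8:0.92,51 -6:0.93,51 -4:0.93,50 -1:0.92,51 2:0.92,50 4:0.92,51 6:0.93,50 9:0.91,52 12:0.86,56 14:0.79,61 16:0.73,64 19:0.70,62 22:0.68,56 24:0.64,50 26:0.64,48 29:0.66,49
```

```bash
python3 -m creep '[0.8,0.0023,0,0,0,0,0,0.8,0.0023,0,0.006,0,0,0,0.8,0.0023,0,0.009,0,0,0,0.8,0.0023,0,0.009,0,0,0]' 30 
python3 -m creep '[0.8,0,0,0.003,0,0,0,0.8,0,0,0.003,0,0,0]' 30
python3 -m creep '[0.8,0,0,0.003,0,0,0,0.8,0,0,0.003,0,0,0]' 30
python3 -c "
from h import *
need(558.5,37,260.5,107.1);print(robot.get_state()['torque'])"
```

```text
time_s: 7.8
eef_pos: [557.9, 38.4, 271.7]
eef_rot: [0.595, 0.804, -0.001, -0.001]
ft_force: [0.5, 0.4, -3.3]
width: 0.424
finger_force: 30.0
time_s: 8.0
eef_pos: [558.1, 38.4, 269.8]
eef_rot: [0.595, 0.804, -0.0, -0.0]
ft_force: [0.8, -0.3, -3.1]
width: 0.424
finger_force: 30.0
time_s: 8.2
eef_pos: [558.1, 38.4, 267.5]
eef_rot: [0.595, 0.804, -0.0, -0.0]
ft_force: [0.1, 0.1, -3.1]
width: 0.423
finger_force: 30.0
t 8.2 pos [558.1  38.4 267.5] need [-0.0018  0.      0.0087] [-0.0001 -0.     -0.0002] dist 7.1 w 0.423 ff 30.0 F [ 0.1  0.1 -3.1]
[-0.12742616 -0.11035185 -0.01951152]
```

```bash
for i in 1 2; do python3 -m creep '[0.8,0,0,0.003,0,0,0,0.8,0,0,0.003,0,0,0]' 30; done | grep -E "pos|force"
python3 -m creep '[0.8,0,0,0.0015,0,0,0,0.8,0,0,0.0015,0,0,0]' 30
python3 -c "
from h import *
need(558.5,37,260.5,107.1);print(robot.get_state()['torque'])"
```

```text
eef_pos: [558.0, 38.4, 265.1]
ft_force: [1.4, -0.2, -3.1]
finger_force: 30.0
eef_pos: [558.0, 38.4, 262.6]
ft_force: [0.0, 0.8, -2.1]
finger_force: 30.0
time_s: 8.8
eef_pos: [558.1, 38.4, 261.7]
eef_rot: [0.595, 0.804, -0.0, -0.0]
ft_force: [0.3, 0.0, -3.2]
width: 0.424
finger_force: 30.0
t 8.8 pos [558.1  38.4 261.7] need [-0.0018 -0.      0.0015] [-0.0001 -0.     -0.0002] dist 1.9 w 0.424 ff 30.0 F [ 0.3  0.  -3.2]
[-0.06356856 -0.11026833  0.04442135]
```

```bash
for i in 1 2; do python3 -m creep '[0.8,0,0,0.0012,0,0,0,0.8,0,0,0.0012,0,0,0]' 30; done | grep -E "pos|force"
python3 -m creep '[-0.2,0,0,0,0,0,0,-0.2,0,0,0,0,0,0,-0.2,0,0,0,0,0,0,-0.2,0,0,0,0,0,0]' 20
python3 -m creep '[-0.2,0,0,-0.05,0,0,0,-0.2,0,0,-0.11,0,0,0,-0.2,0,0,-0.11,0,0,0]'
```

```text
eef_pos: [558.1, 38.4, 260.8]
ft_force: [0.8, -0.5, -2.1]
finger_force: 30.0
eef_pos: [558.2, 38.4, 260.5]
ft_force: [-1.4, 0.2, 0.6]
finger_force: 30.0
time_s: 9.6
eef_pos: [558.3, 38.4, 260.1]
eef_rot: [0.595, 0.804, 0.0, 0.0]
ft_force: [-0.4, 0.2, -0.6]
width: 0.598
finger_force: 0.0
time_s: 9.9
eef_pos: [559.6, 38.4, 356.4]
eef_rot: [0.595, 0.804, 0.004, 0.006]
ft_force: [1.4, -0.6, 1.0]
width: 0.599
finger_force: 0.0
```

Contact came exactly at the pocket floor height (bottom at 44 mm), so the blank is seated and released. Next, locate the crank handle and hub.

```bash
python3 - <<'E'
from h import *
T=np.mean([cv2.imread("pics/top0.png"),cv2.imread("pics/t3.png")],0).astype(np.uint8);T=cv2.imread("pics/top0.png")
f=4;x0,y0=290,148
z=cv2.GaussianBlur(cv2.resize(T[y0:y0+62,x0:x0+62],None,fx=f,fy=f,interpolation=2),(0,0),2)
hsv=cv2.cvtColor(z,cv2.COLOR_BGR2HSV)
m=cv2.inRange(hsv,(0,0,0),(180,255,55));
for k in cv2.findContours(m,0,1)[0]:
    if cv2.contourArea(k)>100:
        (u,v),r=cv2.minEnclosingCircle(k);M=cv2.moments(k);q=[M["m10"]/M["m00"],M["m01"]/M["m00"]]
        q=(np.array(q)+.5)/f-.5+[x0,y0];print("dark",cv2.contourArea(k)/16,r/f,q,cast("top",[q],155)[0].round(1))
m=cv2.inRange(hsv,(0,0,50),(180,50,255))
for k in cv2.findContours(m,0,1)[0]:
    if cv2.contourArea(k)>400:
        M=cv2.moments(k);q=np.array([M["m10"]/M["m00"],M["m01"]/M["m00"]]);q=(q+.5)/f-.5+[x0,y0];print("grey",cv2.contourArea(k)/16,q)
# housing top screws / hub: bright spot at hub centre
g=cv2.cvtColor(z,cv2.COLOR_BGR2GRAY);hc=((np.array([315,179.2])-[x0,y0]+.5)*f-.5).astype(int)
print(cv2.HoughCircles(g,cv2.HOUGH_GRADIENT,1,20,param1=60,param2=15,minRadius=12,maxRadius=60))
sub=g[hc[1]-16:hc[1]+16,hc[0]-16:hc[0]+16].astype(float);w=np.clip(sub-np.percentile(sub,80),0,None);yy,xx=np.mgrid[0:32,0:32]
q=np.array([(w*xx).sum(),(w*yy).sum()])/w.sum()+hc-16;q=(q+.5)/f-.5+[x0,y0];print("hub bright",q,cast("top",[q],114))
S=cv2.imread("pics/side0.png");z=cv2.resize(S[155:195,250:275],None,fx=4,fy=4,interpolation=2)
m=cv2.inRange(cv2.cvtColor(z,cv2.COLOR_BGR2HSV),(0,0,0),(180,255,45))
for k in cv2.findContours(m,0,1)[0]:
    if cv2.contourArea(k)>80: print("side dark",np.array(cv2.boundingRect(k))/4+[250,155,0,0],cv2.contourArea(k)/16, (cv2.minAreaRect(k)))
h=np.array([641.2,-65.3,155]);print(proj("side",[h,h-[0,0,45]]),proj("side",[[598,-97,114]]))
E
cat > st.sh <<'E'
E
rm st.sh
```

```text
dark 103.84375 24.487266540527344 [305.14117514 191.66010884] [560.5 -66.3 155. ]
dark 66.75 5.625024795532227 [303.33567416 160.17439139] [640.8 -64.1 155. ]
grey 33.09375 [292.63719704 188.85343878]
grey 475.3125 [313.285492   177.57010739]
grey 1067.15625 [341.84142654 174.96510757]
[[[ 56.5  47.5  18.8]
  [158.5 156.5  25.2]]]
hub bright [315.1336689  178.23079791] [[599.28103709 -96.69459824 114.        ]]
side dark [260.25 190.5   12.75   4.5 ] 30.34375 ((66.0, 150.5), (17.0, 50.0), 90.0)
side dark [259.5  167.5    4.25  11.5 ] 32.875 ((46.0, 72.5), (45.0, 16.0), 90.0)
[[260.28599266 169.09667401]
 [260.75393965 178.07012803]] [[275.71416196 178.26291792]]
```

```bash
python3 -m creep '[-0.4,0,0,-0.04,0,0,0,-0.4,0,0,-0.04,0,0,0]' 20 >/dev/null
python3 -c "
from h import *
need(643.5,-64.3,385,107.1)"
```

```text
t 10.1 pos [558.8  38.4 384.2] need [-0.1538  0.0637 -0.    ] [ 0.0013  0.0004 -0.0002] dist 133.2 w 0.693 ff 0.0 F [0.5 0.1 0.4]
```

```bash
python3 -m creep '[-0.4,-0.05,0.02,0,0,0,0,-0.4,-0.1,0.042,0,0,0,0,-0.4,-0.154,0.0637,0,0,0,0,-0.4,-0.154,0.0637,0,0,0,0,-0.4,-0.154,0.0637,0,0,0,0]' 20
python3 - <<'E'
from h import *
need(643.5,-64.3,320,107.1)
S=grab("side","s5");o=cv2.resize(S[135:195,235:315],None,fx=8,fy=8,interpolation=2);cv2.imwrite("pics/crop5.png",o)
E
```

```text
time_s: 10.6
eef_pos: [643.3, -65.4, 377.1]
eef_rot: [0.595, 0.804, -0.001, -0.002]
ft_force: [-0.2, -0.5, -0.2]
width: 0.702
finger_force: 0.0
t 10.6 pos [643.3 -65.4 377.1] need [0.001  0.0008 0.0714] [-0.0005 -0.0003 -0.0004] dist 57.1 w 0.702 ff 0.0 F [-0.2 -0.5 -0.2]
```

View pics/crop5.png

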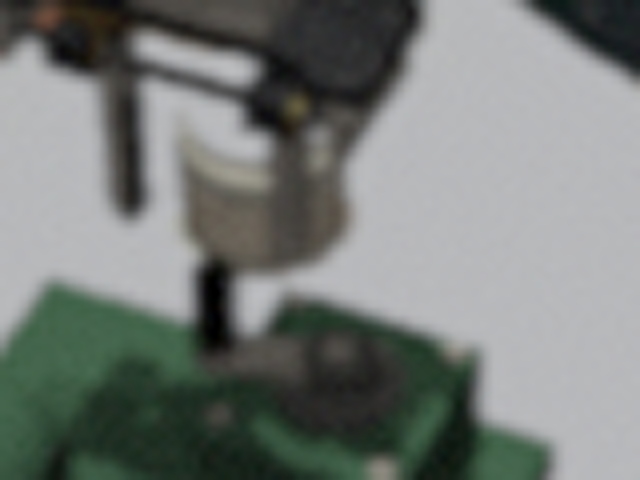

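The side view shows the finger tips at crop (130,205) and about (290,250), straddling the black handle at (215,300). Descend and grip at 20 N.

```bash
python3 -m creep '[-0.4,0.001,0.0005,0.02,0,0,0,-0.4,0.001,0.0005,0.045,0,0,0,-0.4,0.001,0.0005,0.069,0,0,0,-0.4,0.001,0.0005,0.069,0,0,0,0.3,0.001,0.0005,0.069,0,0,0]' 18
python3 -m creep '[0.9,0,0,0,0,0,0,0.9,0,0,0,0,0,0,0.9,0,0,0,0,0,0,0.9,0,0,0,0,0,0,0.9,0,0,0,0,0,0]' 18
python3 -m creep '[0.9,0,0,0,0,0,0,0.9,0,0,0,0,0,0]' 18
python3 -c "
from h import *
need(643.5,-64.3,320,107.1)"
```

```text
time_s: 11.15
eef_pos: [642.6, -62.4, 325.0]
eef_rot: [0.594, 0.804, -0.0, -0.0]
ft_force: [0.5, -0.1, 0.0]
width: 0.65
finger_force: 0.0
time_s: 11.65
eef_pos: [643.1, -63.7, 325.0]
eef_rot: [0.595, 0.804, -0.0, 0.0]
ft_force: [-1.2, -1.1, 0.3]
width: 0.228
finger_force: 18.0
time_s: 11.85
eef_pos: [643.1, -63.7, 324.9]
eef_rot: [0.595, 0.804, -0.0, 0.0]
ft_force: [-0.9, 0.1, 0.7]
width: 0.228
finger_force: 18.0
t 11.85 pos [643.1 -63.7 324.9] need [-0.0008  0.0003  0.0061] [-0.      0.     -0.0002] dist 5.0 w 0.228 ff 18.0 F [-0.9  0.1  0.7]
```

```bash
cat >> h.py <<'E'
C=np.array([598.8,-96.3])
def ang(): 
    s=robot.get_state();d=s["eef_pos"][:2]-C;return np.degrees(np.arctan2(d[1],d[0])),np.hypot(*d),s["ft_force"]
E
python3 - <<'E'
import numpy as np
a=np.radians(19.2-9*np.arange(41));P=np.c_[np.sin(a),np.cos(a)]*55/800
D=np.diff(P,axis=0)
print("single");[print(k,D[k].round(4).tolist()) for k in range(20)]
print("octants cumulative")
for o in range(4): print(o,(P[5*o+1:5*o+6]-P[5*o]).round(4).tolist())
E
```

```text
single
0 [-0.0104, 0.0027]
1 [-0.0107, 0.0011]
2 [-0.0108, -0.0006]
3 [-0.0105, -0.0023]
4 [-0.0101, -0.0039]
5 [-0.0093, -0.0054]
6 [-0.0083, -0.0068]
7 [-0.0072, -0.0081]
8 [-0.0058, -0.0091]
9 [-0.0043, -0.0099]
10 [-0.0027, -0.0104]
11 [-0.0011, -0.0107]
12 [0.0006, -0.0108]
13 [0.0023, -0.0105]
14 [0.0039, -0.0101]
15 [0.0054, -0.0093]
16 [0.0068, -0.0083]
17 [0.0081, -0.0072]
18 [0.0091, -0.0058]
19 [0.0099, -0.0043]
octants cumulative
0 [[-0.0104, 0.0027], [-0.0212, 0.0038], [-0.0319, 0.0032], [-0.0425, 0.0009], [-0.0525, -0.003]]
1 [[-0.0093, -0.0054], [-0.0177, -0.0123], [-0.0248, -0.0203], [-0.0307, -0.0294], [-0.035, -0.0393]]
2 [[-0.0027, -0.0104], [-0.0038, -0.0212], [-0.0032, -0.0319], [-0.0009, -0.0425], [0.003, -0.0525]]
3 [[0.0054, -0.0093], [0.0123, -0.0177], [0.0203, -0.0248], [0.0294, -0.0307], [0.0393, -0.035]]
```

```bash
A="python3 -c 'from h import *;print(*ang(),robot.get_state()[\"finger_force\"].round(1))'"
python3 -m creep '[0.9,-0.0104,0.0027,0,0,0,0,0.9,-0.0212,0.0038,0,0,0,0,0.9,-0.0319,0.0032,0,0,0,0,0.9,-0.0425,0.0009,0,0,0,0,0.9,-0.0525,-0.003,0,0,0,0]' 18 >/dev/null; eval $A
python3 -m creep '[0.9,0,0,0,0,0,0]' 18 >/dev/null; eval $A
python3 -m creep '[0.9,-0.0093,-0.0054,0,0,0,0]' 18 >/dev/null; eval $A
python3 -m creep '[0.9,-0.0083,-0.0068,0,0,0,0]' 18 >/dev/null; eval $A
python3 -m creep '[0.9,-0.0072,-0.0081,0,0,0,0]' 18 >/dev/null; eval $A
python3 -m creep '[0.9,-0.0058,-0.0091,0,0,0,0]' 18 >/dev/null; eval $A
python3 -m creep '[0.9,-0.0043,-0.0099,0,0,0,0]' 18 >/dev/null; eval $A
```

```text
Traceback (most recent call last):
AttributeError: 'float' object has no attribute 'round'
Traceback (most recent call last):
AttributeError: 'float' object has no attribute 'round'
Traceback (most recent call last):
AttributeError: 'float' object has no attribute 'round'
Traceback (most recent call last):
AttributeError: 'float' object has no attribute 'round'
Traceback (most recent call last):
AttributeError: 'float' object has no attribute 'round'
Traceback (most recent call last):
AttributeError: 'float' object has no attribute 'round'
Traceback (most recent call last):
AttributeError: 'float' object has no attribute 'round'
```

```bash
cat > a.py <<'E'
from h import *
th,r,F=ang();t=np.radians(th);s=robot.get_state()
# tangential resistance (opposes clockwise => along ccw), radial outward
print(f"t {s['time_s']:.2f} th {th:.2f} r {r:.2f} Ft_ccw {F@[-np.sin(t),np.cos(t),0]:.2f} Frad {F@[np.cos(t),np.sin(t),0]:.2f} Fz {F[2]:.1f} grip {s['finger_force']:.1f} z {s['eef_pos'][2]:.1f}")
E
python3 a.py; python3 -m creep '[0.9,0,0,0,0,0,0]' 18 >/dev/null; python3 a.py
```

```text
t 12.95 th -53.59 r 54.23 Ft_ccw 0.57 Frad -6.61 Fz 1.6 grip 18.0 z 324.3
t 13.05 th -54.21 r 54.30 Ft_ccw -0.82 Frad -4.87 Fz 1.6 grip 18.0 z 324.3
```

```bash
python3 -m creep '[0.9,-0.0027,-0.0104,0,0,0,0]' >/dev/null; python3 a.py
python3 -m creep '[0.9,-0.0011,-0.0107,0,0,0,0]' >/dev/null; python3 a.py
python3 -m creep '[0.9,0.0006,-0.0108,0,0,0,0]' >/dev/null; python3 a.py
python3 -m creep '[0.9,0.0023,-0.0105,0,0,0,0]' >/dev/null; python3 a.py
python3 -m creep '[0.9,0.0039,-0.0101,0,0,0,0]' >/dev/null; python3 a.py
python3 -m creep '[0.9,0.0054,-0.0093,0,0,0,0]' >/dev/null; python3 a.py
python3 -m creep '[0.9,0.0068,-0.0083,0,0,0,0]' >/dev/null; python3 a.py
python3 -m creep '[0.9,0.0081,-0.0072,0,0,0,0]' >/dev/null; python3 a.py
python3 -m creep '[0.9,0.0091,-0.0058,0,0,0,0]' >/dev/null; python3 a.py
python3 -m creep '[0.9,0.0099,-0.0043,0,0,0,0]' >/dev/null; python3 a.py
```

```text
t 13.15 th -62.06 r 54.11 Ft_ccw 0.45 Frad -4.99 Fz 0.9 grip 18.0 z 324.4
t 13.25 th -71.58 r 54.22 Ft_ccw 0.17 Frad -5.76 Fz 0.3 grip 18.0 z 324.4
t 13.35 th -80.79 r 54.31 Ft_ccw -0.39 Frad -5.37 Fz -0.1 grip 18.0 z 324.5
t 13.45 th -89.88 r 54.40 Ft_ccw 0.68 Frad -5.62 Fz -0.4 grip 18.0 z 324.6
t 13.55 th -99.02 r 54.54 Ft_ccw 0.64 Frad -5.14 Fz -0.2 grip 18.0 z 324.7
t 13.65 th -108.09 r 54.65 Ft_ccw 0.47 Frad -5.20 Fz -0.8 grip 18.0 z 324.8
t 13.75 th -117.12 r 54.80 Ft_ccw -0.26 Frad -5.23 Fz -1.4 grip 18.0 z 324.9
t 13.85 th -126.17 r 54.97 Ft_ccw 0.57 Frad -4.19 Fz -0.6 grip 18.0 z 325.0
t 13.95 th -135.19 r 55.11 Ft_ccw 1.31 Frad -3.07 Fz -0.6 grip 18.0 z 325.1
t 14.05 th -144.15 r 55.28 Ft_ccw 0.32 Frad -1.86 Fz 0.3 grip 18.0 z 325.2
```

```bash
python3 -m creep '[0.9,0.0104,-0.0027,0,0,0,0]' >/dev/null; python3 a.py
python3 -m creep '[0.9,0.0107,-0.0011,0,0,0,0]' >/dev/null; python3 a.py
python3 -m creep '[0.9,0.0108,0.0006,0,0,0,0]' >/dev/null; python3 a.py
python3 -m creep '[0.9,0.0105,0.0023,0,0,0,0]' >/dev/null; python3 a.py
python3 -m creep '[0.9,0.0101,0.0039,0,0,0,0]' >/dev/null; python3 a.py
python3 -m creep '[0.9,0.0093,0.0054,0,0,0,0]' >/dev/null; python3 a.py
python3 -m creep '[0.9,0.0083,0.0068,0,0,0,0]' >/dev/null; python3 a.py
python3 -m creep '[0.9,0.0072,0.0081,0,0,0,0]' >/dev/null; python3 a.py
python3 -m creep '[0.9,0.0058,0.0091,0,0,0,0]' >/dev/null; python3 a.py
python3 -m creep '[0.9,0.0043,0.0099,0,0,0,0]' >/dev/null; python3 a.py
```

```text
t 14.15 th -153.13 r 55.43 Ft_ccw 0.43 Frad 0.13 Fz 1.3 grip 18.0 z 325.2
t 14.25 th -162.13 r 55.62 Ft_ccw 0.13 Frad 1.64 Fz 2.3 grip 18.0 z 325.2
t 14.35 th -171.24 r 55.76 Ft_ccw 1.17 Frad 2.27 Fz 3.9 grip 18.0 z 325.3
t 14.45 th 179.79 r 55.91 Ft_ccw 5.82 Frad 4.71 Fz 4.1 grip 18.0 z 325.2
t 14.55 th 172.26 r 56.06 Ft_ccw 8.85 Frad 5.34 Fz 5.1 grip 18.0 z 325.1
t 14.65 th 163.58 r 56.23 Ft_ccw 8.46 Frad 6.86 Fz 6.2 grip 18.0 z 325.0
t 14.75 th 154.60 r 56.40 Ft_ccw 8.98 Frad 6.20 Fz 6.8 grip 18.0 z 324.9
t 14.85 th 145.51 r 56.56 Ft_ccw 9.13 Frad 6.43 Fz 6.2 grip 18.0 z 324.8
t 14.95 th 136.41 r 56.70 Ft_ccw 8.31 Frad 6.09 Fz 7.7 grip 18.0 z 324.7
t 15.05 th 127.36 r 56.82 Ft_ccw 8.05 Frad 6.71 Fz 6.7 grip 18.0 z 324.7
```

It took hold between -171° and 180° (force 1.2 → 5.8 → 8.9 N), at about 180.5° on my angle scale. Three turns end at that same position; 53° are already done.

```bash
python3 -m creep '[0.9,0.0027,0.0104,0,0,0,0,0.9,0.0038,0.0212,0,0,0,0,0.9,0.0032,0.0319,0,0,0,0,0.9,0.0009,0.0425,0,0,0,0,0.9,-0.003,0.0525,0,0,0,0]' 18 >/dev/null; python3 a.py
python3 -m creep '[0.9,-0.0054,0.0093,0,0,0,0,0.9,-0.0123,0.0177,0,0,0,0,0.9,-0.0203,0.0248,0,0,0,0,0.9,-0.0294,0.0307,0,0,0,0,0.9,-0.0393,0.035,0,0,0,0]' 18 >/dev/null; python3 a.py
```

```text
t 15.55 th 82.84 r 56.87 Ft_ccw 9.24 Frad 1.88 Fz 6.7 grip 18.0 z 324.6
t 16.05 th 38.96 r 55.88 Ft_ccw 8.18 Frad -2.14 Fz 4.5 grip 18.0 z 324.4
```

Good: one commanded revolution is closed. Now two full turns of eight octants each.

```bash
for i in 1 2; do
python3 -m creep '[0.9,-0.0104,0.0027,0,0,0,0,0.9,-0.0212,0.0038,0,0,0,0,0.9,-0.0319,0.0032,0,0,0,0,0.9,-0.0425,0.0009,0,0,0,0,0.9,-0.0525,-0.003,0,0,0,0]' 18 >/dev/null; python3 a.py
python3 -m creep '[0.9,-0.0093,-0.0054,0,0,0,0,0.9,-0.0177,-0.0123,0,0,0,0,0.9,-0.0248,-0.0203,0,0,0,0,0.9,-0.0307,-0.0294,0,0,0,0,0.9,-0.035,-0.0393,0,0,0,0]' 18 >/dev/null; python3 a.py
python3 -m creep '[0.9,-0.0027,-0.0104,0,0,0,0,0.9,-0.0038,-0.0212,0,0,0,0,0.9,-0.0032,-0.0319,0,0,0,0,0.9,-0.0009,-0.0425,0,0,0,0,0.9,0.003,-0.0525,0,0,0,0]' 18 >/dev/null; python3 a.py
python3 -m creep '[0.9,0.0054,-0.0093,0,0,0,0,0.9,0.0123,-0.0177,0,0,0,0,0.9,0.0203,-0.0248,0,0,0,0,0.9,0.0294,-0.0307,0,0,0,0,0.9,0.0393,-0.035,0,0,0,0]' 18 >/dev/null; python3 a.py
python3 -m creep '[0.9,0.0104,-0.0027,0,0,0,0,0.9,0.0212,-0.0038,0,0,0,0,0.9,0.0319,-0.0032,0,0,0,0,0.9,0.0425,-0.0009,0,0,0,0,0.9,0.0525,0.003,0,0,0,0]' 18 >/dev/null; python3 a.py
python3 -m creep '[0.9,0.0093,0.0054,0,0,0,0,0.9,0.0177,0.0123,0,0,0,0,0.9,0.0248,0.0203,0,0,0,0,0.9,0.0307,0.0294,0,0,0,0,0.9,0.035,0.0393,0,0,0,0]' 18 >/dev/null; python3 a.py
python3 -m creep '[0.9,0.0027,0.0104,0,0,0,0,0.9,0.0038,0.0212,0,0,0,0,0.9,0.0032,0.0319,0,0,0,0,0.9,0.0009,0.0425,0,0,0,0,0.9,-0.003,0.0525,0,0,0,0]' 18 >/dev/null; python3 a.py
python3 -m creep '[0.9,-0.0054,0.0093,0,0,0,0,0.9,-0.0123,0.0177,0,0,0,0,0.9,-0.0203,0.0248,0,0,0,0,0.9,-0.0294,0.0307,0,0,0,0,0.9,-0.0393,0.035,0,0,0,0]' 18 >/dev/null; python3 a.py
done
```

```text
t 16.55 th -5.04 r 54.58 Ft_ccw 8.14 Frad -3.52 Fz 2.8 grip 18.0 z 324.3
t 17.05 th -50.43 r 53.43 Ft_ccw 7.83 Frad -1.39 Fz -0.3 grip 18.0 z 324.7
t 17.55 th -96.74 r 53.64 Ft_ccw 7.86 Frad -0.30 Fz -1.2 grip 18.0 z 325.2
t 18.05 th -142.07 r 54.85 Ft_ccw 8.94 Frad 1.62 Fz -1.0 grip 18.0 z 325.4
t 18.55 th 172.95 r 55.94 Ft_ccw 8.06 Frad 6.26 Fz 5.5 grip 18.0 z 325.1
t 19.05 th 127.35 r 56.68 Ft_ccw 8.84 Frad 5.29 Fz 7.9 grip 18.0 z 324.8
t 19.55 th 82.80 r 56.68 Ft_ccw 8.13 Frad 0.98 Fz 6.2 grip 18.0 z 324.6
t 20.05 th 38.91 r 55.76 Ft_ccw 8.64 Frad -1.84 Fz 5.4 grip 18.0 z 324.6
t 20.55 th -5.03 r 54.58 Ft_ccw 8.88 Frad -2.51 Fz 3.5 grip 18.0 z 324.5
t 21.05 th -50.43 r 53.46 Ft_ccw 7.93 Frad -1.59 Fz 0.1 grip 18.0 z 324.8
t 21.55 th -96.71 r 53.67 Ft_ccw 8.86 Frad -0.33 Fz -2.4 grip 18.0 z 325.4
t 22.05 th -142.06 r 54.86 Ft_ccw 8.70 Frad 1.41 Fz 0.2 grip 18.0 z 325.6
t 22.55 th 172.97 r 55.93 Ft_ccw 8.30 Frad 7.14 Fz 5.5 grip 18.0 z 325.2
t 23.05 th 127.32 r 56.67 Ft_ccw 8.49 Frad 5.54 Fz 7.9 grip 18.0 z 324.9
t 23.55 th 82.80 r 56.66 Ft_ccw 7.96 Frad 1.95 Fz 5.9 grip 18.0 z 324.7
t 24.05 th 38.89 r 55.77 Ft_ccw 8.68 Frad -2.85 Fz 5.8 grip 18.0 z 324.6
```

```bash
python3 -m creep '[0.9,-0.0104,0.0027,0,0,0,0,0.9,-0.0212,0.0038,0,0,0,0,0.9,-0.0319,0.0032,0,0,0,0,0.9,-0.0425,0.0009,0,0,0,0,0.9,-0.0525,-0.003,0,0,0,0]' 18 >/dev/null; python3 a.py
python3 -m creep '[0.9,-0.0093,-0.0054,0,0,0,0,0.9,-0.0177,-0.0123,0,0,0,0,0.9,-0.0248,-0.0203,0,0,0,0,0.9,-0.0307,-0.0294,0,0,0,0,0.9,-0.035,-0.0393,0,0,0,0]' 18 >/dev/null; python3 a.py
python3 -m creep '[0.9,-0.0027,-0.0104,0,0,0,0,0.9,-0.0038,-0.0212,0,0,0,0,0.9,-0.0032,-0.0319,0,0,0,0,0.9,-0.0009,-0.0425,0,0,0,0,0.9,0.003,-0.0525,0,0,0,0]' 18 >/dev/null; python3 a.py
python3 -m creep '[0.9,0.0054,-0.0093,0,0,0,0,0.9,0.0123,-0.0177,0,0,0,0,0.9,0.0203,-0.0248,0,0,0,0,0.9,0.0294,-0.0307,0,0,0,0,0.9,0.0393,-0.035,0,0,0,0]' 18 >/dev/null; python3 a.py
python3 -m creep '[0.9,0.0104,-0.0027,0,0,0,0,0.9,0.0212,-0.0038,0,0,0,0,0.9,0.0319,-0.0032,0,0,0,0]' 18 >/dev/null; python3 a.py
python3 -m creep '[0.9,0,0,0,0,0,0,0.9,0,0,0,0,0,0,0.9,0,0,0,0,0,0]' 18 >/dev/null; python3 a.py
```

```text
t 24.55 th -5.07 r 54.59 Ft_ccw 7.21 Frad -1.84 Fz 3.6 grip 18.0 z 324.5
t 25.05 th -50.43 r 53.50 Ft_ccw 7.94 Frad -0.91 Fz 0.5 grip 18.0 z 324.9
t 25.55 th -96.69 r 53.72 Ft_ccw 8.51 Frad -0.11 Fz -1.0 grip 18.0 z 325.5
t 26.05 th -142.03 r 54.88 Ft_ccw 8.20 Frad 3.22 Fz 0.5 grip 18.0 z 325.6
t 26.35 th -168.92 r 55.57 Ft_ccw 9.09 Frad 5.02 Fz 3.2 grip 18.0 z 325.4
t 26.65 th -169.71 r 55.59 Ft_ccw 5.38 Frad 4.16 Fz 3.9 grip 18.0 z 325.3
```

```bash
python3 -m creep '[0.9,0.0053,0.0011,0,0,0,0,0.9,0.0105,0.0023,0,0,0,0,0.9,0.0115,0.0026,0,0,0,0,0.9,0.0115,0.0026,0,0,0,0]' 18 >/dev/null; python3 a.py
python3 -m creep '[0.9,0,0,0,0,0,0,0.9,0,0,0,0,0,0]' 18 >/dev/null; python3 a.py
```

```text
t 27.05 th -179.12 r 55.75 Ft_ccw 7.91 Frad 5.32 Fz 4.9 grip 18.0 z 325.3
t 27.25 th -179.10 r 55.76 Ft_ccw 7.72 Frad 5.51 Fz 4.6 grip 18.0 z 325.3
```

```bash
python3 -m creep '[-0.4,0,0,0,0,0,0,-0.4,0,0,0,0,0,0,-0.4,0,0,0,0,0,0,-0.4,0,0,0,0,0,0]' 18; python3 a.py
python3 -m creep '[-0.4,0,0,-0.04,0,0,0,-0.4,0,0,-0.09,0,0,0,-0.4,0,0,-0.14,0,0,0,-0.4,0,0,-0.14,0,0,0]' 18
python3 - <<'E'
from h import *
S=grab("side","s6");T=grab("top","t6")
o=np.zeros((600,800,3),np.uint8);o[:,:400]=cv2.resize(S[160:250,220:280],(400,600));o[:,400:]=cv2.resize(T[140:230,235:295],(400,600));cv2.imwrite("pics/crop6.png",o)
E
```

```text
time_s: 27.65
eef_pos: [544.0, -95.0, 324.3]
eef_rot: [0.594, 0.804, 0.0, -0.0]
ft_force: [-0.1, -0.3, -0.5]
width: 0.531
finger_force: 0.0
t 27.65 th 178.67 r 54.80 Ft_ccw 0.32 Frad 0.11 Fz -0.5 grip 0.0 z 324.3
time_s: 28.05
eef_pos: [544.3, -95.2, 444.1]
eef_rot: [0.594, 0.804, 0.002, 0.006]
ft_force: [0.9, 0.0, 0.7]
width: 0.699
finger_force: 0.0
```

View pics/crop6.png

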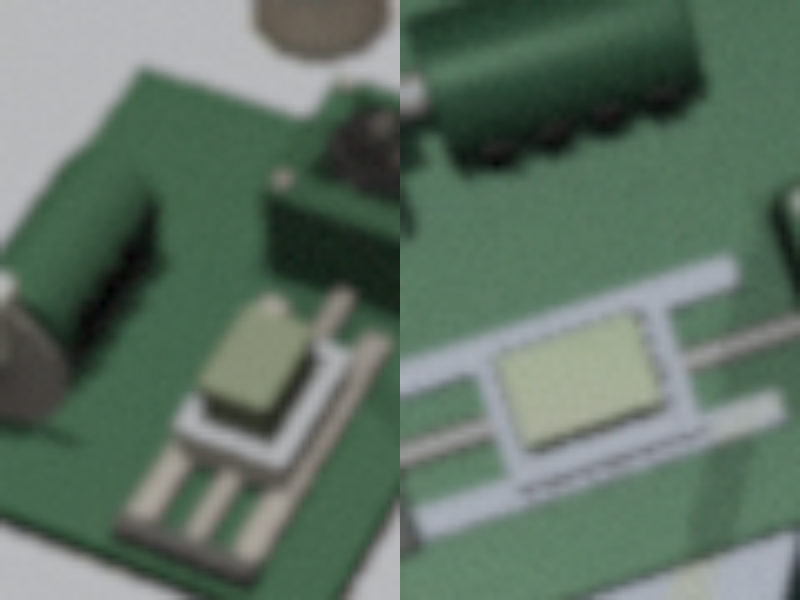

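The blank sits flat inside the pocket (crop 580,380 top; 255,360 side), and the robot is clear of everything.

```bash
python3 -m creep '[-0.4,0,0,0,0,0,0,-0.4,0,0,0,0,0,0,-0.4,0,0,0,0,0,0]' 18 | head -2; python3 -c "
from station import robot
print(robot.sign_off())"
```

```text
time_s: 28.45
eef_pos: [543.9, -95.4, 434.9]
the job is handed in; nothing more can be done
None
```

The blank is flat in the carriage pocket, the crank was wound three turns (within about 1 or 2 degrees) past where it took hold of the screw, everything is released, and the job was handed in at about 28.5 s.

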